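Shift the capping press into the tagged range, then make one press stroke

TASK

On the small blue capping press, move the gear lever out of its middle rear slot, across the neutral slot and fully forward into the slot that carries the green tag, never into the orange-tagged one. Then bring the sprung press arm down to its stop, hold it there for a moment, and ease it back up to rest slowly, over two seconds or more, without letting it spring up. Leave the lever in gear, and do not disturb the teal jar, the brown bottle or the teal slide box beside the machine.

Things in the scene. Friction and masses are not known exactly. Their poses are not given: they have to be found in the camera images.
- machine: capping press fixed on the worktop: blue base plate 205 (x) x 350 (y) x 16 mm; origin under its middle; +x is forward, away from the robot, +y left. Left half: grey press column at x +80, y +95 mm, 226 mm tall, ram guide in front of it up to x -10 mm and 171 mm high, white-capped jar fixed below. Right half: grey gate housing 150 x 150 mm with the gear lever
- gate_mid (a point): centre of the gate plate's top, 100 mm above the table, at machine x +10, y -95 mm, axes as the machine. Through it runs the neutral cross slot along y, 16 mm wide; from this lead 2 forward slots (left, right) and 3 rear ones (left, middle, right), 14 mm wide, 26 mm apart. No middle forward slot: pushed straight forward from the middle rear slot, the lever stops in neutral
- shift_knob (a point): centre of the gear lever's black knob (34 mm wide, 55 mm tall, from 28 mm below to 27 mm above this point along the stick), on a 9 mm steel stick that runs through the gate; 155 mm from the lever's pivot, which lies 80 mm below gate_mid, so 175 mm above the table when upright. Axes tilt with the lever
- shift_fore (a joint): fore-aft lean of the gear lever, rad: 0 upright (neutral, about 0.05 of play either way), + forward (machine +x), stops at +-0.36; starts rearward at -0.30 to -0.20. Knob x from the pivot = 0.155 m * sin(fore) * cos(side). Stays where it is left; about 1 N at the knob moves it
- shift_side (a joint): sideways lean of the gear lever, rad: 0 middle, + left (machine +y), stops at +-0.36; the left and right slots lie at about +-0.34. Knob y from the pivot = 0.155 m * sin(side). Solid islands between the slots let it cross only while shift_fore is near 0. Stays where it is left
- green_tag: green tag, 26 x 34 x 5 mm, flat on the gate plate beyond the end of one forward slot (55 mm forward of gate_mid, 30 mm left or right of it): marks the slot to select. Origin under its middle
- orange_tag: orange tag, same size, beyond the other forward slot: do not put the lever there. Origin under its middle
- press_grip (a point): middle of the press arm's black cross grip, a level bar along machine y, 22 mm thick, 94 mm long, red ends. Swings in the machine's x-z plane on a 160 mm radius about a pin at machine x +80, y +95, 200 mm above the table. At rest the arm points to machine -x and 0.40 rad up (grip 262 mm high); fully down 0.30 rad below level (153 mm)
- press_arm (a joint): press arm angle in rad: 0 = up at rest, grows as it is pushed down, stop at 0.70; a spring returns it; it takes about 3 N down on the grip to start it and 12 N at the stop; released, it springs up hard
- teal_jar: loose teal jar, 60 mm wide, 90 mm tall, standing left of the machine; origin under its middle
- amber_bottle: loose brown bottle with white cap, 52 mm wide, 146 mm tall, standing left of the machine; origin under its middle
- slide_box: loose closed teal slide box, 95 x 132 x 60 mm, lying right of the machine; origin under its middle

How it is judged:
On the way, in this order (a step that is already met when the one before it is completed fails the run):
1. the gear lever is fully forward in the green-tagged slot (value of joint shift_fore above 0.24 rad and ((y of green_tag in the frame of gate_mid above 0 m and value of joint shift_side above 0.25 rad) or (y of green_tag in the frame of gate_mid below 0 m and value of joint shift_side below -0.25 rad))), for 0.2 s.
2. the press arm is down at its stop (value of joint press_arm above 0.64 rad), for 0.2 s.
At the end, for the whole second after the job is handed in: the gear lever leans forward more than 0.24 rad and more than 0.25 rad to the side of the green tag; the press arm is back up (less than 0.05 rad) and at rest (all of step 1 and value of joint press_arm below 0.05 rad and velocity of joint press_arm between -0.05 and 0.05 rad/s); the robot touches nothing.
It fails at once if the gear lever is put into the orange-tagged slot (value of joint shift_fore above 0.15 rad and ((y of orange_tag in the frame of gate_mid above 0 m and value of joint shift_side above 0.2 rad) or (y of orange_tag in the frame of gate_mid below 0 m and value of joint shift_side below -0.2 rad))).
It fails at once if the press arm is pulled while the gear lever is not in the green-tagged slot (value of joint press_arm above 0.3 rad and not (value of joint shift_fore above 0.24 rad and ((y of green_tag in the frame of gate_mid above 0 m and value of joint shift_side above 0.25 rad) or (y of green_tag in the frame of gate_mid below 0 m and value of joint shift_side below -0.25 rad)))).
It fails at once if the press arm springs up (rises faster than 1.2 rad/s) (velocity of joint press_arm below -1.2 rad/s).
It fails at once if the teal jar, the brown bottle or the slide box is shifted by more than 20 mm or tipped (distance of any of teal_jar, amber_bottle, slide_box from where it was at the start of the episode above 0.02 m or angle between any of teal_jar, amber_bottle, slide_box's own z axis and vertical above 0.3 rad).
It also fails if it takes over 70 s, if anything falls off the work surface, if the arm or the gripper's body presses on something with over 40 N, if the wrist force passes 120 N, or if a joint passes its speed limit or range.

ROBOT

A 6-joint arm with a two-finger parallel gripper is mounted at the origin on a cart in front of the work surface, level with it; the furniture and walls round the work are solid. World frame = base frame: x ahead of the robot, y to its left, z up, the work surface at z = 0. Lengths are in m, angles in rad, forces in N, time in s.
With the tool pointing down it reaches from about 0.25 to 0.725 m from the base axis. Payload 4 kg.
Tool frame: the origin (TCP) lies where the fingers leave the gripper's body, on its centre line; the fingertips stand 73 mm ahead of it and the grasp point (between the pads) lies 54 mm ahead of it (bot.tips_ahead is the z of the fingertips in the tool frame, in m); z points along the fingers, y is the direction in which the jaws open and shut (so a half turn about z gives the same grasp; the last joint's range is limited). The gripper opens to 85 mm and grips with 20 to 120 N. Pads are 22 mm wide; open, the fingers measure 114 mm over their backs; the gripper's body (76 mm by 85 mm) begins 54 mm behind the grasp point. The pads swing forward as they close: fully open they stand 13 mm farther back than shut.
Start: joints at [1.113, 0.241, 0.005, 1.335, 0, 1.571], TCP at [0.221, 0.449, 0.304] pointing down, gripper open.
Joint ranges: [-2.72, 2.72], [-1.05, 1.87], [-1.09, 1.28], [-1.99, 2.15], [-1.42, 1.44], [-3.14, 3.14]. Speed limits (rad/s): [2.79, 2.79, 3.14, 3.14, 3.14, 3.14].

INTERFACE

Orientations are given as a unit quaternion [x, y, z, w].
In Python, from workcell import readout, camera, get_calibration, order, bot gives the robot as it stands.
- The arm moves only by the tool send_rows, never from a script. Its argument "moves" is a list of rows, each a list of 3 entries, a list of its own where there are three numbers: the shift along the tool's x, y, z in mm, then the turn, a rotation vector about the tool's x, y, z in rad, then the finger opening in mm, from 0 to 85.4. In form: [[[dx, dy, dz], [ax, ay, az], grip], ...]. A call has 1 to 12 rows; each row is the pose to reach, as a shift and turn from the pose measured when the call began, along the tool's axes at that moment; what a row does not reach only later rows make up. A row lasts 1/12 s, in which the tool goes at most 41.7 mm and 7.16 degrees, less where a joint would pass 70% of its speed; a pose out of reach is approached as far as the arm can. A call with a gripper value outside its range is refused whole. The fingers move at their own pace and stop on an object; the grip force is fixed at half the most. Time passes only in rows, so rows that repeat a pose let the fingers close. It gives the time, the measured TCP pose, the force and the opening at its end, in the units of the state.
- readout.get_obs(): the state, without advancing time (a new reading comes with each control period).
- camera(name): name is "side" or "top"; returns the picture (480x640x3 uint8, red, green, blue); there is no depth.
- get_calibration(name): a dict with "fx", "fy", "cx", "cy" (pixels), "R" (3x3) and "t" (3): a world point X has camera coordinates R X + t. Camera axes: x right, y down, z forward; pixel columns grow to the right and rows downward; lengths in m; the calibration is good to about 2 mm. A picture is of the moment at which its call begins. get_calibration takes no time and is no camera call.
- order.job_done(): hands the job in, once; it reports no verdict.
The state is a dict: "clock": time; "joint_pos": joint angles; "joint_vel": joint speeds; "tau": joint torques, N m; "eef_pos": TCP position; "tool_rot": TCP orientation; "ft_force": force on the tool from outside, world axes, zero at the start; "ft_torque": the same for the moment, N m; "grip_width": finger opening in m.
Only numpy, scipy, OpenCV 4.12 (cv2) and the standard library are available. Lean on these libraries where they do the work, as an engineer would, in place of code of your own. Each camera call takes 0.05 s, during which the arm holds its last target. There are 200 camera calls.

## Working session

There is one attempt and no reset: what is moved stays moved. The work goes in short steps, Python scripts to look and compute and a tool call to move; the robot and the scene stay as the last step left them, time stands still between calls to the robot, and variables do not carry over. Pictures are saved under pics/ and viewed, about 8 in all and at most 12, crops included, and the job is handed in when it is done.

Besides the shell and the picture viewer there is one more tool, called after ">>>" by a JSON object that holds its "op" and its "data", one argument or row to a line. send_rows: Moves the arm, as the interface text tells. Its arguments: {"type":"object","properties":{"moves":{"type":"array","items":{"type":"array"}}},"required":["moves"]}

```bash
ls; mkdir -p pics; python3 - <<'E'
from workcell import readout, camera, get_calibration, order, bot
import cv2
for n in ("side","top"):
    im=camera(n); cv2.imwrite(f"pics/{n}0.png",im[:,:,::-1]); c=get_calibration(n)
    print(n,c, -c["R"].T@c["t"])
print(readout.get_obs()); print([a for a in dir(bot) if a[0]!='_'])
E
```

```text
pics
side {'fx': 488.18544352634495, 'fy': 488.18544352634495, 'cx': 321.52146830429706, 'cy': 236.40095824236153, 'R': array([[-0.96873709, -0.24792277,  0.00909616],
       [-0.11578735,  0.41939434, -0.90038973],
       [ 0.21941224, -0.87329416, -0.43498918]]), 't': array([0.52468328, 0.22307031, 1.27662059])} [0.25400269 1.15139181 0.75139376]
top {'fx': 597.8710447225965, 'fy': 597.8710447225965, 'cx': 326.9566673630771, 'cy': 232.04674497897798, 'R': array([[-0.02911176, -0.99957151,  0.00304883],
       [-0.99773892,  0.02887327, -0.06069081],
       [ 0.06057677, -0.00480875, -0.99815196]]), 't': array([-0.00531354,  0.52935823,  1.75121401])} [ 0.42192373 -0.01217441  1.78012107]
{'clock': 0.1, 'joint_pos': array([1.11301416e+00, 2.41334580e-01, 3.84804882e-03, 1.33518603e+00,
       8.94563991e-06, 1.57081598e+00]), 'joint_vel': array([-3.80651968e-05, -1.38826111e-03,  1.62732202e-03, -1.32785064e-03,
        3.32137825e-04, -7.21062466e-04]), 'tau': array([-4.05349356e-04, -3.73135900e+01,  2.53010666e+01,  1.08670117e-02,
       -3.03815375e-05,  4.15403179e-06]), 'eef_pos': array([0.22078833, 0.44813338, 0.30309921]), 'tool_rot': array([ 2.26907141e-01,  9.73915946e-01, -9.12638112e-04, -2.17204042e-04]), 'ft_force': array([-0.63468177,  0.709197  ,  0.14964014]), 'ft_torque': array([-0.00235337, -0.08288016, -0.00285905]), 'grip_width': 0.08558862257368108}
['Unreachable', 'tips_ahead']
```

View pics/top0.png

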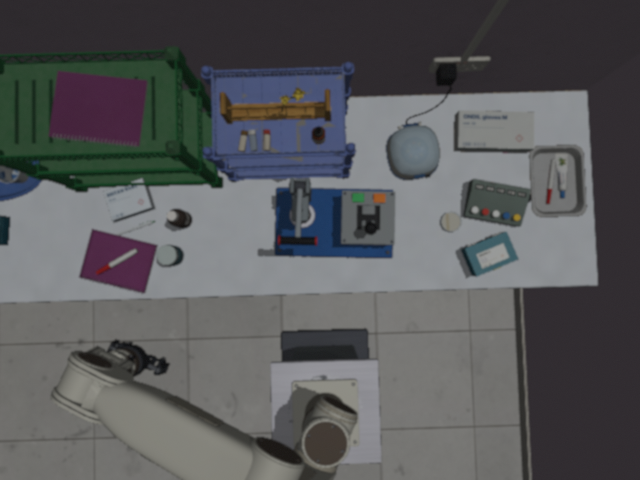

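View pics/side0.png

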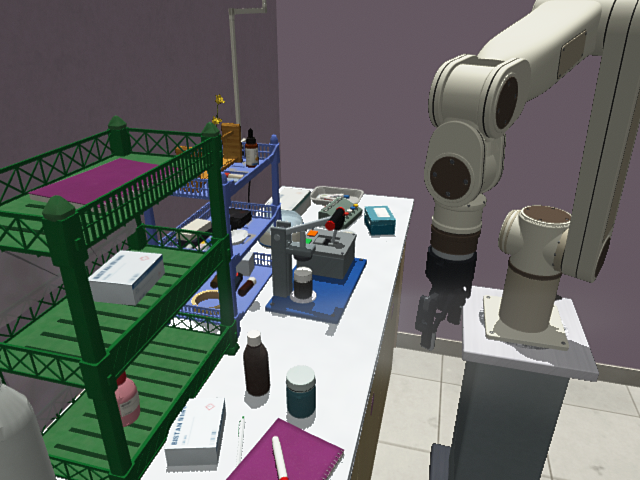

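The top view shows the machine's blue plate at about (275–393, 188–257). The green tag at (358,198) is left of the orange one at (380,198). The knob is near (372,227), and the grip bar runs from (279,241) to (316,240). I'll measure these by colour.

```bash
cat > h.py <<'E'
import numpy as np, cv2
from workcell import readout, camera, get_calibration
from scipy.spatial.transform import Rotation as Ro
def ray(n,u,v):
    c=get_calibration(n); d=c["R"].T@np.array([(u-c["cx"])/c["fx"],(v-c["cy"])/c["fy"],1]); return -c["R"].T@c["t"],d
def onz(n,u,v,z):
    o,d=ray(n,u,v); return o+d*(z-o[2])/d[2]
def proj(n,X):
    c=get_calibration(n); p=c["R"]@np.array(X)+c["t"]; return p[0]/p[2]*c["fx"]+c["cx"],p[1]/p[2]*c["fy"]+c["cy"]
def mask(im,lo,hi,box):
    h=cv2.cvtColor(im,cv2.COLOR_RGB2HSV); m=cv2.inRange(h,np.array(lo),np.array(hi)); r=np.zeros_like(m); a,b,c,d=box; r[b:d,a:c]=m[b:d,a:c]; return r
def cents(m,amin=4):
    n,_,s,c=cv2.connectedComponentsWithStats(m); return [(c[i].round(1).tolist(),int(s[i,4]),s[i,:4].tolist()) for i in range(1,n) if s[i,4]>=amin]
E
python3 - <<'E'
from h import *
np.set_printoptions(precision=4,suppress=True)
im=cv2.imread("pics/top0.png")[:,:,::-1].copy()
B=(265,180,405,265)
m=mask(im,(100,150,40),(125,255,255),B)
p=np.argwhere(m)[:,::-1].astype(np.float32); r=cv2.minAreaRect(p); print("plate",r)
for q in cv2.boxPoints(r): print(onz("top",*q,0.016))
C=onz("top",*r[0],0.016);print("centre",C)
for n,lo,hi,z in (("green",(40,100,60),(85,255,255),.105),("orange",(5,150,120),(20,255,255),.105),("redA",(0,150,60),(4,255,255),.262),("redB",(172,150,60),(180,255,255),.262),("black",(0,0,0),(180,255,30),.175)):
    for c in cents(mask(im,lo,hi,B),3): print(n,c,onz("top",*c[0],z))
side=cv2.imread("pics/side0.png"); top=cv2.imread("pics/top0.png")
a=cv2.resize(top[175:270,260:410],None,fx=4,fy=4,interpolation=2); b=cv2.resize(side[185:325,255:375],None,fx=4,fy=4,interpolation=2)
cv2.imwrite("pics/c1.png",np.hstack([cv2.resize(a,(480,304)),cv2.copyMakeBorder(b,0,0,0,0,0)[:304,:320]]) if 0 else a); cv2.imwrite("pics/c2.png",b)
E
```

```text
plate ((333.5832824707031, 222.58689880371094), (114.18692779541016, 65.4320068359375), 1.2188751697540283)
[0.4683 0.132  0.016 ]
[0.6622 0.1232 0.016 ]
[ 0.6452 -0.2154  0.016 ]
[ 0.4513 -0.2044  0.016 ]
centre [ 0.5565 -0.0411  0.016 ]
green ([357.6, 197.2], 95, [352, 193, 12, 9]) [ 0.6194 -0.1094  0.105 ]
orange ([379.0, 197.5], 83, [374, 194, 11, 8]) [ 0.6168 -0.1697  0.105 ]
redB ([278.6, 239.8], 16, [278, 236, 3, 8]) [0.4979 0.1039 0.262 ]
redB ([315.5, 240.3], 10, [315, 238, 2, 6]) [0.4939 0.0102 0.262 ]
black ([370.4, 227.1], 104, [365, 221, 13, 12]) [ 0.5293 -0.1372  0.175 ]
black ([358.8, 227.2], 6, [358, 226, 3, 3]) [ 0.5299 -0.106   0.175 ]
black ([297.8, 240.4], 176, [281, 238, 33, 6]) [0.4991 0.0591 0.175 ]
```

View pics/c1.png

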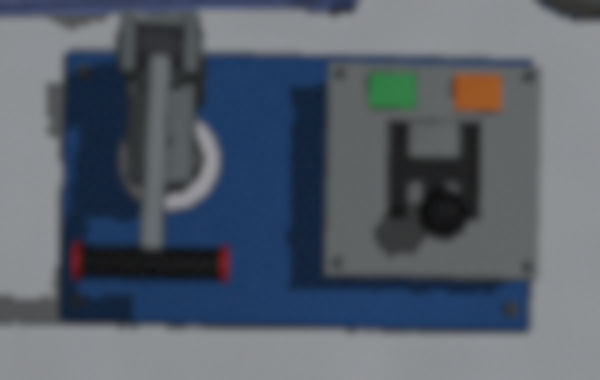

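View pics/c2.png

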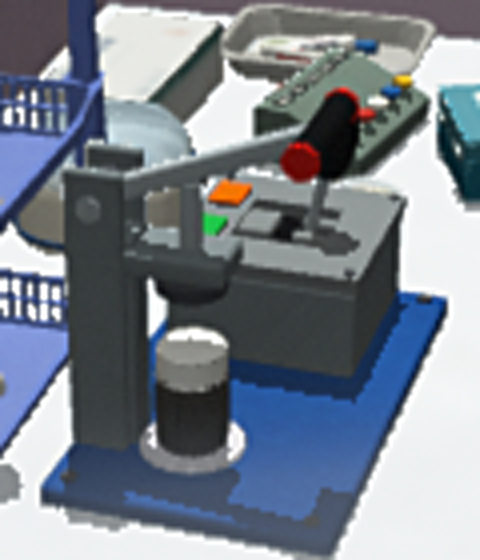

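The left forward slot is green. The tag pair gives gate_mid ≈ (0.563, -0.137) with yaw ≈ -2.5°. The plate centre and the grip's red ends agree with this to about 2 mm. The side crop shows the arm up and the lever leaning rearward. I'll close the fingers and use them as a pusher, since every push ends at a natural stop. First I go round behind the knob.

>>> {"op": "send_rows", "data": {
  "moves": [
    [[-35, -37, 0], [0, 0, -0.04], 0],
    [[-70, -75, 0], [0, 0, -0.08], 0],
    [[-98, -105, 0], [0, 0, -0.12], 0],
    [[-126, -135, 0], [0, 0, -0.16], 0],
    [[-154, -165, 0], [0, 0, -0.2], 0],
    [[-182, -195, 0], [0, 0, -0.24], 0],
    [[-210, -225, 0], [0, 0, -0.28], 0],
    [[-238, -255, 0], [0, 0, -0.32], 0],
    [[-266, -285, 0], [0, 0, -0.36], 0],
    [[-294, -315, 0], [0, 0, -0.39], 0],
    [[-322, -345, 0], [0, 0, -0.414], 0],
    [[-350, -374, 0], [0, 0, -0.414], 0]
  ]
}}

```text
clock: 1.1
eef_pos: [0.3653, -0.0322, 0.3038]
tool_rot: [0.022, 1.0, -0.001, -0.0]
ft_force: [0.8, 0.7, -0.7]
grip_width: 0.0001
```

```bash
cat >> h.py <<'E'
# machine frame
PSI=-0.044; G=np.array([0.5632,-0.1372]); M=np.array([[np.cos(PSI),-np.sin(PSI)],[np.sin(PSI),np.cos(PSI)]])
def state():
    o=readout.get_obs(); r=Ro.from_quat(o["tool_rot"]).as_matrix(); g=M.T@(o["eef_pos"][:2]-G)
    print("t",round(o["clock"],2),"tcp",o["eef_pos"].round(4),"gate-frame mm",(g*1e3).round(1),"grip",round(o["grip_width"],4),"F",o["ft_force"].round(1)); return o,r
def goal(gx,gy,z): # gate-frame mm, tool z height m ; tool shift to go there, and turn to align y with machine y, z down
    o,r=state(); p=np.r_[G+M@np.array([gx,gy])/1e3,z]
    T=np.column_stack([-np.r_[M[:,0],0],np.r_[M[:,1],0],[0,0,-1]])
    print("shift",((r.T@(p-o["eef_pos"]))*1e3).round(1),"turn",Ro.from_matrix(r.T@T).as_rotvec().round(3))
E
python3 -c "
from h import *; from workcell import bot; print(bot.tips_ahead); goal(-125,-2,0.30); goal(-125,-2,0.223)"
```

```text
0.0726
t 1.1 tcp [ 0.3653 -0.0322  0.3038] gate-frame mm [-202.3   96.2] grip 0.0001 F [ 0.8  0.7 -0.7]
shift [-77.2 -98.3   3.9] turn [-0.002 -0.001  0.001]
t 1.1 tcp [ 0.3653 -0.0322  0.3038] gate-frame mm [-202.3   96.2] grip 0.0001 F [ 0.8  0.7 -0.7]
shift [-77.3 -98.1  80.9] turn [-0.002 -0.001  0.001]
```

>>> {"op": "send_rows", "data": {
  "moves": [
    [[-20, -30, 0], [0, 0, 0], 0],
    [[-40, -60, 0], [0, 0, 0], 0],
    [[-70, -90, 10], [0, 0, 0], 0],
    [[-90, -98, 30], [0, 0, 0], 0],
    [[-100, -98, 55], [0, 0, 0], 0],
    [[-105, -98, 75], [0, 0, 0], 0],
    [[-110, -98, 81], [0, 0, 0], 0],
    [[-110, -98, 81], [0, 0, 0], 0]
  ]
}}

```text
clock: 1.77
eef_pos: [0.4703, -0.1347, 0.2207]
tool_rot: [0.022, 1.0, -0.0, -0.003]
ft_force: [0.1, 0.2, 0.8]
grip_width: -0.0
```

```bash
python3 - <<'E'
from h import *
goal(-28,0,.223)
a=camera("top"); b=camera("side")
cv2.imwrite("pics/a2.png",np.hstack([cv2.resize(a[175:275,330:430],(400,400),interpolation=2),cv2.resize(b[185:305,255:375],(400,400),interpolation=2)])[:,:,::-1])
E
```

```text
t 1.77 tcp [ 0.4703 -0.1347  0.2207] gate-frame mm [-92.9  -1.6] grip -0.0 F [0.1 0.2 0.8]
shift [-64.9   1.5  -2.7] turn [-0.    -0.005  0.001]
```

View pics/a2.png

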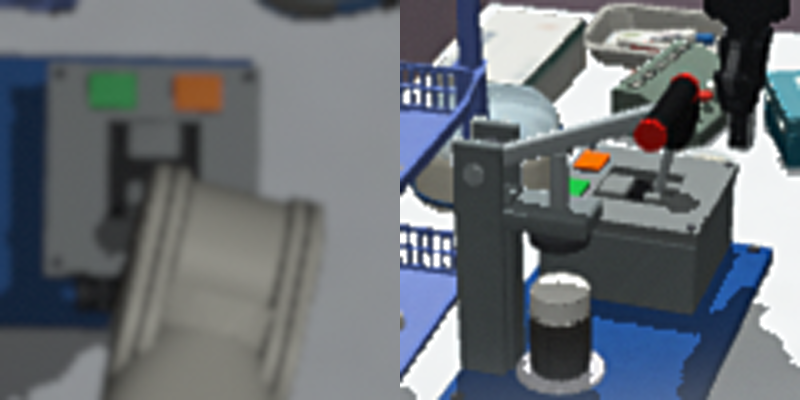

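>>> {"op": "send_rows", "data": {
  "moves": [
    [[-10, 1.5, 0], [0, 0, 0], 0],
    [[-20, 1.5, 0], [0, 0, 0], 0],
    [[-30, 1.5, 0], [0, 0, 0], 0],
    [[-38, 1.5, 0], [0, 0, 0], 0],
    [[-46, 1.5, 0], [0, 0, 0], 0],
    [[-53, 1.5, 0], [0, 0, 0], 0],
    [[-59, 1.5, 0], [0, 0, 0], 0],
    [[-63, 1.5, 0], [0, 0, 0], 0],
    [[-66, 1.5, 0], [0, 0, 0], 0],
    [[-66, 1.5, 0], [0, 0, 0], 0]
  ]
}}

```text
clock: 2.7
eef_pos: [0.5375, -0.1361, 0.2232]
tool_rot: [0.021, 1.0, -0.001, -0.0]
ft_force: [0.4, 0.2, -0.6]
grip_width: 0.0001
```

```bash
python3 - <<'E'
from h import *
goal(-60,-60,.223)
b=camera("side")
cv2.imwrite("pics/a3.png",cv2.resize(b[195:275,290:390],(600,480),interpolation=2)[:,:,::-1])
E
```

```text
t 2.7 tcp [ 0.5375 -0.1361  0.2232] gate-frame mm [-25.7  -0. ] grip 0.0001 F [ 0.4  0.2 -0.6]
shift [ 34.4 -59.9   0.3] turn [-0.002 -0.001  0.001]
```

View pics/a3.png

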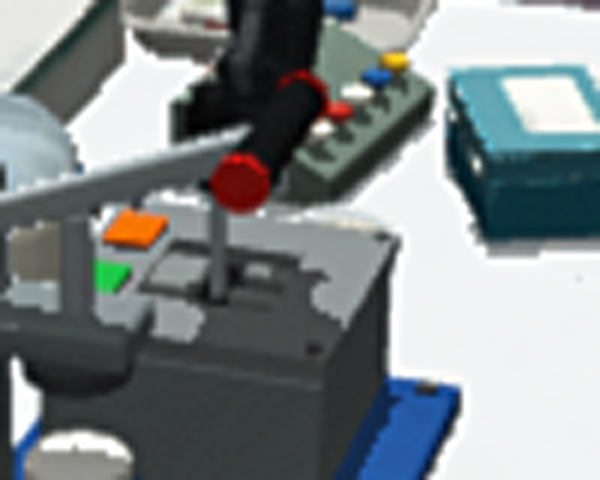

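The stick now appears to be standing in the neutral slot (base at about (215,290) in the crop). I'll push a few mm more to feel the neutral stop.

>>> {"op": "send_rows", "data": {
  "moves": [
    [[-1.5, 0, 0], [0, 0, 0], 0],
    [[-3, 0, 0], [0, 0, 0], 0],
    [[-3, 0, 0], [0, 0, 0], 0]
  ]
}}

```text
clock: 3.0
eef_pos: [0.5402, -0.1363, 0.2231]
tool_rot: [0.021, 1.0, -0.001, -0.001]
ft_force: [-0.3, 0.9, -0.9]
grip_width: -0.0
```

>>> {"op": "send_rows", "data": {
  "moves": [
    [[-1, 0, 0], [0, 0, 0], 0],
    [[-2, 0, 0], [0, 0, 0], 0],
    [[-3, 0, 0], [0, 0, 0], 0],
    [[-3, 0, 0], [0, 0, 0], 0]
  ]
}}

```text
clock: 3.33
eef_pos: [0.5425, -0.1364, 0.2231]
tool_rot: [0.021, 1.0, -0.001, -0.001]
ft_force: [-3.7, 0.0, 3.3]
grip_width: -0.0003
```

The neutral stop is felt (-3.7 N at gate x = -20.6, which gives fore ≈ +0.05, as expected). Next I go round to the right of the knob.

>>> {"op": "send_rows", "data": {
  "moves": [
    [[20, 0, 0], [0, 0, 0], 0],
    [[40, 0, 0], [0, 0, 0], 0],
    [[40, -25, 3], [0, 0, 0], 0],
    [[40, -50, 6], [0, 0, 0], 0],
    [[30, -62, 6], [0, 0, 0], 0],
    [[5, -62, 6], [0, 0, 0], 0],
    [[-15, -62, 6], [0, 0, 0], 0],
    [[-25, -62, 6], [0, 0, 0], 0],
    [[-25, -52, 6], [0, 0, 0], 0],
    [[-25, -42, 6], [0, 0, 0], 0],
    [[-25, -42, 6], [0, 0, 0], 0]
  ]
}}

```text
clock: 4.25
eef_pos: [0.5656, -0.1774, 0.217]
tool_rot: [0.02, 1.0, -0.0, -0.001]
ft_force: [0.5, -0.3, 0.1]
grip_width: 0.0001
```

```bash
python3 -c "
from h import *; goal(4,10,0.217)"
```

```text
t 4.25 tcp [ 0.5656 -0.1774  0.217 ] gate-frame mm [  4.1 -40.1] grip 0.0001 F [ 0.5 -0.3  0.1]
shift [-0.  50.1  0. ] turn [-0.001 -0.003  0.003]
```

>>> {"op": "send_rows", "data": {
  "moves": [
    [[0, 5, 0], [0, 0, 0], 0],
    [[0, 10, 0], [0, 0, 0], 0],
    [[0, 15, 0], [0, 0, 0], 0],
    [[0, 20, 0], [0, 0, 0], 0],
    [[0, 25, 0], [0, 0, 0], 0],
    [[0, 30, 0], [0, 0, 0], 0],
    [[0, 35, 0], [0, 0, 0], 0],
    [[0, 40, 0], [0, 0, 0], 0],
    [[0, 44, 0], [0, 0, 0], 0],
    [[0, 47, 0], [0, 0, 0], 0],
    [[0, 47, 0], [0, 0, 0], 0]
  ]
}}

```text
clock: 5.17
eef_pos: [0.5675, -0.1297, 0.217]
tool_rot: [0.02, 1.0, -0.0, -0.002]
ft_force: [0.8, 1.4, -0.4]
grip_width: -0.0004
```

```bash
python3 - <<'E'
from h import *
goal(4,14,.217)
b=camera("side")
cv2.imwrite("pics/a4.png",cv2.resize(b[195:275,290:390],(600,480),interpolation=2)[:,:,::-1])
E
```

```text
t 5.17 tcp [ 0.5675 -0.1297  0.217 ] gate-frame mm [3.9 7.7] grip -0.0004 F [ 0.8  1.4 -0.4]
shift [-0.1  6.3 -0. ] turn [-0.    -0.003  0.004]
```

View pics/a4.png

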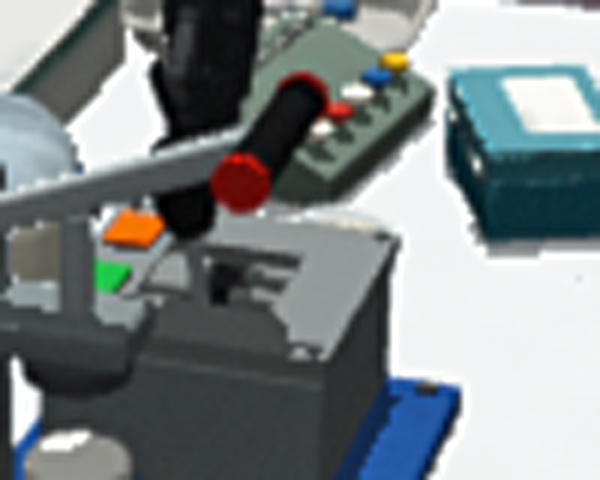

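The finger shows at (210,60), with the knob below it at about (190,215), now leaning left. I'll continue to the side stop.

>>> {"op": "send_rows", "data": {
  "moves": [
    [[0, 2, 0], [0, 0, 0], 0],
    [[0, 4, 0], [0, 0, 0], 0],
    [[0, 5, 0], [0, 0, 0], 0],
    [[0, 5, 0], [0, 0, 0], 0]
  ]
}}

```text
clock: 5.55
eef_pos: [0.5677, -0.1249, 0.217]
tool_rot: [0.02, 1.0, -0.0, -0.001]
ft_force: [1.3, 0.6, 0.9]
grip_width: -0.0003
```

>>> {"op": "send_rows", "data": {
  "moves": [
    [[0, 2, 0], [0, 0, 0], 0],
    [[0, 4, 0], [0, 0, 0], 0],
    [[0, 5, 0], [0, 0, 0], 0],
    [[0, 5, 0], [0, 0, 0], 0]
  ]
}}

```text
clock: 5.88
eef_pos: [0.5679, -0.1196, 0.217]
tool_rot: [0.02, 1.0, -0.0, -0.002]
ft_force: [0.5, -0.0, 0.6]
grip_width: 0.0001
```

>>> {"op": "send_rows", "data": {
  "moves": [
    [[0, 1, 0], [0, 0, 0], 0],
    [[0, 2, 0], [0, 0, 0], 0],
    [[0, 3, 0], [0, 0, 0], 0],
    [[0, 3, 0], [0, 0, 0], 0]
  ]
}}

```text
clock: 6.22
eef_pos: [0.568, -0.1165, 0.217]
tool_rot: [0.02, 1.0, -0.0, -0.002]
ft_force: [0.3, -0.2, 0.4]
grip_width: -0.0002
```

```bash
python3 - <<'E'
from h import *
state()
b=camera("side"); a=camera("top")
cv2.imwrite("pics/a5.png",np.hstack([cv2.resize(a[175:275,330:430],(400,400),interpolation=2),cv2.resize(b[205:285,280:360],(400,400),interpolation=2)])[:,:,::-1])
E
```

```text
t 6.22 tcp [ 0.568  -0.1165  0.217 ] gate-frame mm [ 3.9 20.9] grip -0.0002 F [ 0.3 -0.2  0.4]
```

View pics/a5.png

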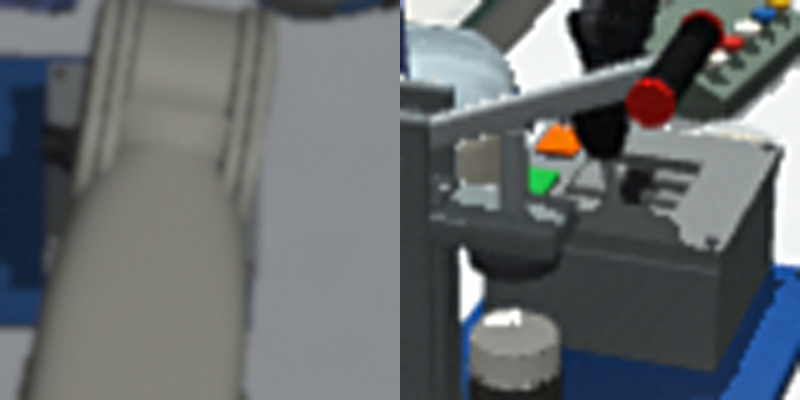

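>>> {"op": "send_rows", "data": {
  "moves": [
    [[0, 1, 0], [0, 0, 0], 0],
    [[0, 2, 0], [0, 0, 0], 0],
    [[0, 3, 0], [0, 0, 0], 0],
    [[0, 3, 0], [0, 0, 0], 0]
  ]
}}

```text
clock: 6.65
eef_pos: [0.568, -0.1139, 0.2167]
tool_rot: [0.02, 1.0, -0.001, -0.002]
ft_force: [0.1, -2.5, -1.3]
grip_width: -0.0
```

>>> {"op": "send_rows", "data": {
  "moves": [
    [[0, 1, 0], [0, 0, 0], 0],
    [[0, 2, 0], [0, 0, 0], 0],
    [[0, 2, 0], [0, 0, 0], 0]
  ]
}}

```text
clock: 6.9
eef_pos: [0.568, -0.1124, 0.2164]
tool_rot: [0.02, 1.0, -0.001, -0.002]
ft_force: [-0.3, -3.9, -2.2]
grip_width: -0.0
```

The left stop is felt (about -4 N). Now behind the knob for the forward push.

>>> {"op": "send_rows", "data": {
  "moves": [
    [[0, -15, 0], [0, 0, 0], 0],
    [[0, -30, 0], [0, 0, 0], 0],
    [[20, -30, 0], [0, 0, 0], 0],
    [[45, -25, 0], [0, 0, 0], 0],
    [[60, -10, 0], [0, 0, 0], 0],
    [[60, 10, 0], [0, 0, 0], 0],
    [[60, 22, 0], [0, 0, 0], 0],
    [[55, 22, 0], [0, 0, 0], 0],
    [[45, 22, 0], [0, 0, 0], 0],
    [[35, 22, 0], [0, 0, 0], 0],
    [[35, 22, 0], [0, 0, 0], 0]
  ]
}}

```text
clock: 7.82
eef_pos: [0.5365, -0.0889, 0.2168]
tool_rot: [0.02, 1.0, -0.001, -0.001]
ft_force: [-0.7, 0.3, -0.0]
grip_width: 0.0001
```

```bash
python3 - <<'E'
from h import *
goal(20,48,.217)
b=camera("side")
cv2.imwrite("pics/a6.png",cv2.resize(b[195:285,270:370],(600,540),interpolation=2)[:,:,::-1])
E
```

```text
t 7.82 tcp [ 0.5365 -0.0889  0.2168] gate-frame mm [-28.8  47.1] grip 0.0001 F [-0.7  0.3 -0. ]
shift [-48.8   0.7  -0.3] turn [-0.002 -0.001  0.005]
```

View pics/a6.png

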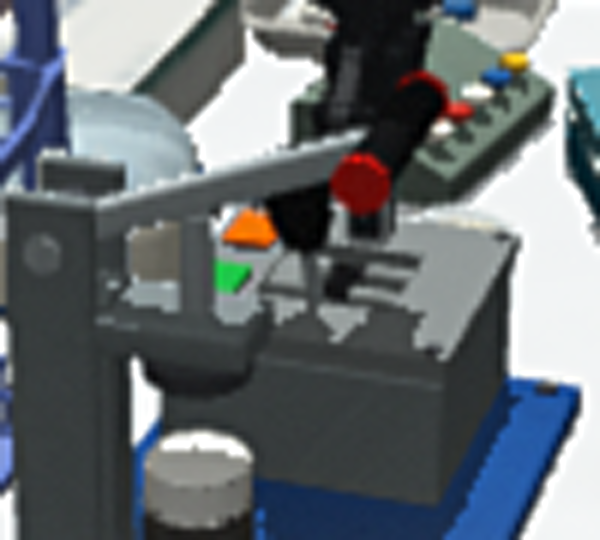

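The knob is at about (300,215) with the stick at (315,290), so it is at the left end of neutral. The finger is just behind it at (370,215). I'll push forward.

>>> {"op": "send_rows", "data": {
  "moves": [
    [[-5, 0, 0], [0, 0, 0], 0],
    [[-10, 0, 0], [0, 0, 0], 0],
    [[-15, 0, 0], [0, 0, 0], 0],
    [[-20, 0, 0], [0, 0, 0], 0],
    [[-25, 0, 0], [0, 0, 0], 0],
    [[-30, 0, 0], [0, 0, 0], 0],
    [[-34, 0, 0], [0, 0, 0], 0],
    [[-37, 0, 0], [0, 0, 0], 0],
    [[-39, 0, 0], [0, 0, 0], 0],
    [[-39, 0, 0], [0, 0, 0], 0]
  ]
}}

```text
clock: 8.7
eef_pos: [0.5747, -0.0905, 0.2163]
tool_rot: [0.02, 1.0, -0.001, -0.001]
ft_force: [0.6, -0.8, -0.2]
grip_width: -0.0001
```

>>> {"op": "send_rows", "data": {
  "moves": [
    [[-2, 0, 0], [0, 0, 0], 0],
    [[-4, 0, 0], [0, 0, 0], 0],
    [[-6, 0, 0], [0, 0, 0], 0],
    [[-8, 0, 0], [0, 0, 0], 0],
    [[-8, 0, 0], [0, 0, 0], 0]
  ]
}}

```text
clock: 9.12
eef_pos: [0.5831, -0.0908, 0.2162]
tool_rot: [0.02, 1.0, -0.001, -0.001]
ft_force: [-0.3, -0.0, -0.2]
grip_width: 0.0001
```

>>> {"op": "send_rows", "data": {
  "moves": [
    [[-1.5, 0, 0], [0, 0, 0], 0],
    [[-3, 0, 0], [0, 0, 0], 0],
    [[-5, 0, 0], [0, 0, 0], 0],
    [[-5, 0, 0], [0, 0, 0], 0]
  ]
}}

```text
clock: 9.45
eef_pos: [0.5877, -0.0909, 0.2159]
tool_rot: [0.02, 1.0, -0.001, -0.002]
ft_force: [-3.2, 0.2, 1.1]
grip_width: -0.0003
```

The forward stop is felt. One more mm, then back off, rise and check.

>>> {"op": "send_rows", "data": {
  "moves": [
    [[-1.5, 0, 0], [0, 0, 0], 0],
    [[-1.5, 0, 0], [0, 0, 0], 0],
    [[15, 0, 0], [0, 0, 0], 0],
    [[40, 0, 0], [0, 0, 0], 0],
    [[75, 0, 0], [0, 0, 0], 0],
    [[110, 0, -20], [0, 0, 0], 0],
    [[130, 0, -60], [0, 0, 0], 0],
    [[150, 0, -100], [0, 0, 0], 0],
    [[180, 0, -140], [0, 0, 0], 0],
    [[200, 0, -160], [0, 0, 0], 0],
    [[200, 0, -160], [0, 0, 0], 0]
  ]
}}

```text
clock: 10.37
eef_pos: [0.3875, -0.0828, 0.384]
tool_rot: [0.02, 1.0, -0.002, 0.004]
ft_force: [0.4, -0.2, 1.3]
grip_width: -0.0003
```

```bash
python3 - <<'E'
from h import *
goal(-77.4,190,.375)
b=camera("side"); a=camera("top")
cv2.imwrite("pics/a7.png",np.hstack([cv2.resize(a[175:275,330:430],(400,400),interpolation=2),cv2.resize(b[205:285,280:360],(400,400),interpolation=2)])[:,:,::-1])
for k in (.25,.3,.36):
  for q in ((.34,k),):
    s,f=q; X=np.array([155*np.sin(f)*np.cos(s),155*np.sin(s)]); p=np.r_[G+M@X/1e3,.02+.155*np.cos(s)*np.cos(f)]; print(k,p,proj("top",p),proj("side",p))
print([c for c in cents(mask(a,(0,0,0),(180,255,30),(335,180,405,262)),3)])
E
```

```text
t 10.37 tcp [ 0.3875 -0.0828  0.384 ] gate-frame mm [-177.9   46.6] grip -0.0003 F [ 0.4 -0.2  1.3]
shift [-101.   143.1    9.3] turn [-0.004  0.009  0.004]
0.25 [ 0.60159105 -0.08714972  0.16158424] (np.float64(350.763646998524), np.float64(201.4710613675412)) (np.float64(309.433088535968), np.float64(226.52111774935042))
0.3 [ 0.60861533 -0.08745899  0.15960043] (np.float64(350.76465492696303), np.float64(198.985252990717)) (np.float64(307.13193162942883), np.float64(226.83023006264887))
0.36 [ 0.61690059 -0.08782378  0.15675977] (np.float64(350.75799184139), np.float64(196.0847658348988)) (np.float64(304.4298678290894), np.float64(227.34969262919066))
[([349.4, 196.8], 115, [344, 191, 12, 13])]
```

View pics/a7.png

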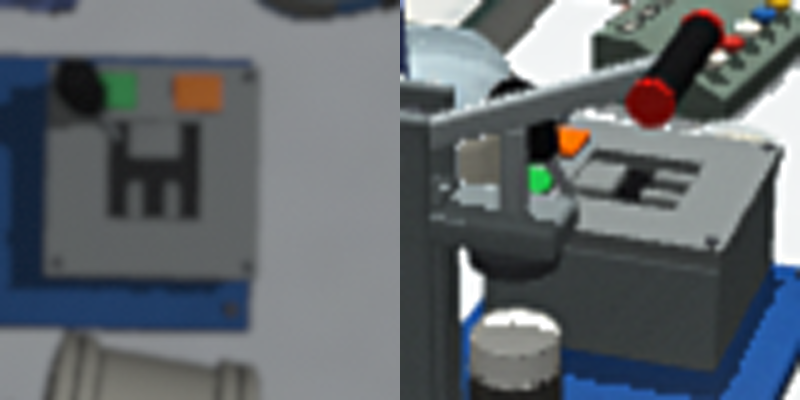

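The knob centroid in the top view is (349.4, 196.8). The model predicts (350.8, 196.1–199.0) for fore 0.30–0.36 and side 0.34, so the lever is fully in the green slot. Next, above the press grip.

>>> {"op": "send_rows", "data": {
  "moves": [
    [[-20, 30, 0], [0, 0, 0], 0],
    [[-40, 60, 0], [0, 0.003, 0], 0],
    [[-60, 90, 0], [0, 0.005, 0], 0],
    [[-80, 115, 2], [-0.004, 0.009, 0.004], 0],
    [[-95, 135, 5], [-0.004, 0.009, 0.004], 0],
    [[-102, 143, 9], [-0.004, 0.009, 0.004], 0],
    [[-102, 143, 9], [-0.004, 0.009, 0.004], 0],
    [[-102, 143, 9], [-0.004, 0.009, 0.004], 0]
  ]
}}

```text
clock: 11.13
eef_pos: [0.4969, 0.0559, 0.368]
tool_rot: [0.022, 1.0, -0.0, -0.004]
ft_force: [-0.2, 0.0, 0.5]
grip_width: -0.0
```

```bash
python3 - <<'E'
from h import *
goal(-76.5,190,.350)
b=camera("side")
cv2.imwrite("pics/a8.png",cv2.resize(b[145:285,260:400],(560,560),interpolation=2)[:,:,::-1])
E
```

```text
t 11.13 tcp [0.4969 0.0559 0.368 ] gate-frame mm [-74.8 190. ] grip -0.0 F [-0.2  0.   0.5]
shift [ 1.6 -0.  18. ] turn [-0.    -0.009  0.001]
```

View pics/a8.png

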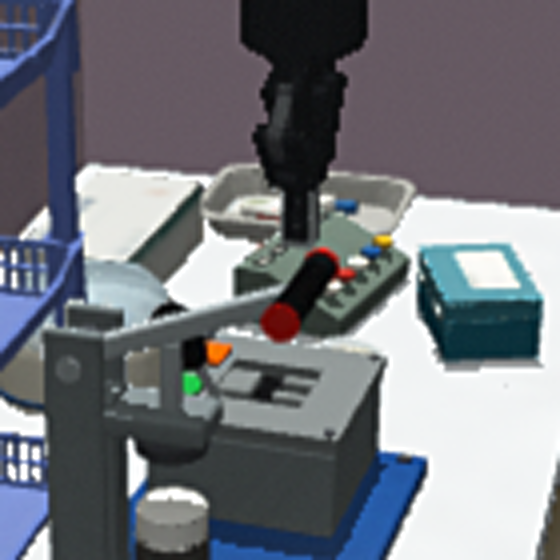

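The fingertips hang about 25 mm above the middle of the grip (tips at (300,240), bar at (300,295)). I'll go down to near contact.

>>> {"op": "send_rows", "data": {
  "moves": [
    [[2, 0, 6], [0, -0.009, 0], 0],
    [[2, 0, 12], [0, -0.009, 0], 0],
    [[2, 0, 17], [0, -0.009, 0], 0],
    [[2, 0, 21], [0, -0.009, 0], 0],
    [[2, 0, 23], [0, -0.009, 0], 0],
    [[2, 0, 23], [0, -0.009, 0], 0]
  ]
}}

```text
clock: 11.68
eef_pos: [0.494, 0.0549, 0.3457]
tool_rot: [0.022, 1.0, -0.0, 0.0]
ft_force: [-0.8, -1.0, 2.7]
grip_width: -0.0001
```

Contact at TCP z = 0.346, Fz 2.7 N, as predicted. I'll press down along the arc in two calls.

>>> {"op": "send_rows", "data": {
  "moves": [
    [[2, 0, 5], [0, 0, 0], 0],
    [[4, 0, 10], [0, 0, 0], 0],
    [[5.5, 0, 15], [0, 0, 0], 0],
    [[7, 0, 20], [0, 0, 0], 0],
    [[8.2, 0, 25], [0, 0, 0], 0],
    [[9.3, 0, 30], [0, 0, 0], 0],
    [[10.2, 0, 35], [0, 0, 0], 0],
    [[11, 0, 40], [0, 0, 0], 0],
    [[11.6, 0, 45], [0, 0, 0], 0],
    [[12.2, 0, 50], [0, 0, 0], 0],
    [[12.5, 0, 56], [0, 0, 0], 0],
    [[12.6, 0, 62], [0, 0, 0], 0]
  ]
}}

```text
clock: 12.68
eef_pos: [0.4806, 0.0556, 0.2834]
tool_rot: [0.022, 1.0, -0.0, -0.0]
ft_force: [-5.0, 0.4, 7.4]
grip_width: 0.0001
```

>>> {"op": "send_rows", "data": {
  "moves": [
    [[0, 0, 5], [0, 0, 0], 0],
    [[-0.5, 0, 10], [0, 0, 0], 0],
    [[-1, 0, 15], [0, 0, 0], 0],
    [[-1.7, 0, 20], [0, 0, 0], 0],
    [[-2.5, 0, 25], [0, 0, 0], 0],
    [[-3.3, 0, 30], [0, 0, 0], 0],
    [[-4.3, 0, 35], [0, 0, 0], 0],
    [[-5.5, 0, 40], [0, 0, 0], 0],
    [[-6.5, 0, 44], [0, 0, 0], 0],
    [[-7, 0, 46], [0, 0, 0], 0],
    [[-7, 0, 47.5], [0, 0, 0], 0],
    [[-7, 0, 47.5], [0, 0, 0], 0]
  ]
}}

```text
clock: 13.68
eef_pos: [0.4867, 0.0554, 0.2361]
tool_rot: [0.022, 1.0, -0.0, -0.001]
ft_force: [-6.2, 0.5, 10.2]
grip_width: 0.0001
```

>>> {"op": "send_rows", "data": {
  "moves": [
    [[0, 0, 1], [0, 0, 0], 0],
    [[0, 0, 2], [0, 0, 0], 0],
    [[0, 0, 2.5], [0, 0, 0], 0],
    [[0, 0, 2.5], [0, 0, 0], 0],
    [[0, 0, 2.5], [0, 0, 0], 0],
    [[0, 0, 2.5], [0, 0, 0], 0],
    [[0, 0, 2.5], [0, 0, 0], 0]
  ]
}}

```text
clock: 14.27
eef_pos: [0.4866, 0.0554, 0.2356]
tool_rot: [0.022, 1.0, -0.0, 0.0]
ft_force: [-7.3, 0.1, 17.5]
grip_width: -0.0
```

```bash
python3 - <<'E'
from h import *
state()
b=camera("side")
cv2.imwrite("pics/a9.png",cv2.resize(b[165:305,260:400],(560,560),interpolation=2)[:,:,::-1])
E
```

```text
t 14.27 tcp [0.4866 0.0554 0.2356] gate-frame mm [-85. 189.] grip -0.0 F [-7.3  0.1 17.5]
```

View pics/a9.png

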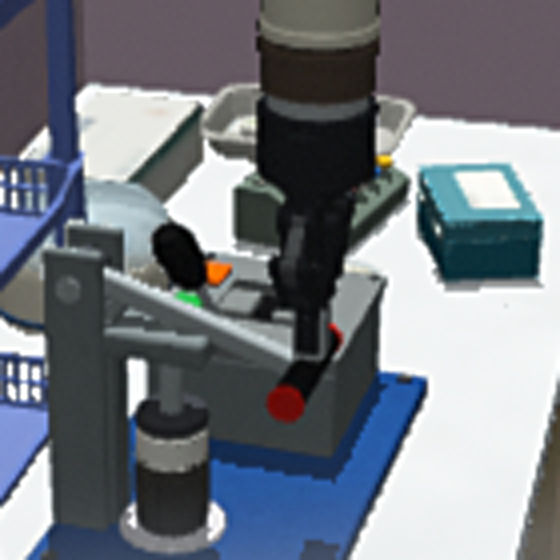

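The arm is down at its stop (17.5 N, grip at (300,380), ram on the jar) and has been held for more than 0.5 s. Now I ease up at about 2.3 mm per row, staying in contact.

>>> {"op": "send_rows", "data": {
  "moves": [
    [[0.3, 0, -2], [0, 0, 0], 0],
    [[0.7, 0, -4], [0, 0, 0], 0],
    [[1, 0, -6], [0, 0, 0], 0],
    [[1.3, 0, -8], [0, 0, 0], 0],
    [[1.7, 0, -10], [0, 0, 0], 0],
    [[2, 0, -12.3], [0, 0, 0], 0],
    [[2.4, 0, -14.6], [0, 0, 0], 0],
    [[2.7, 0, -16.9], [0, 0, 0], 0],
    [[3, 0, -19.2], [0, 0, 0], 0],
    [[3.3, 0, -21.5], [0, 0, 0], 0],
    [[3.6, 0, -23.8], [0, 0, 0], 0],
    [[3.9, 0, -26], [0, 0, 0], 0]
  ]
}}

```text
clock: 15.32
eef_pos: [0.4825, 0.0556, 0.262]
tool_rot: [0.022, 1.0, -0.0, 0.0]
ft_force: [-4.1, 0.5, 7.4]
grip_width: -0.0001
```

>>> {"op": "send_rows", "data": {
  "moves": [
    [[0.2, 0, -2.3], [0, 0, 0], 0],
    [[0.4, 0, -4.6], [0, 0, 0], 0],
    [[0.6, 0, -6.9], [0, 0, 0], 0],
    [[0.8, 0, -9.2], [0, 0, 0], 0],
    [[1, 0, -11.5], [0, 0, 0], 0],
    [[1.1, 0, -13.8], [0, 0, 0], 0],
    [[1.2, 0, -16], [0, 0, 0], 0],
    [[1.2, 0, -18.3], [0, 0, 0], 0],
    [[1.2, 0, -20.6], [0, 0, 0], 0],
    [[1.1, 0, -23], [0, 0, 0], 0],
    [[1, 0, -25.3], [0, 0, 0], 0],
    [[0.8, 0, -27.6], [0, 0, 0], 0]
  ]
}}

```text
clock: 16.32
eef_pos: [0.4828, 0.0556, 0.2902]
tool_rot: [0.022, 1.0, -0.0, 0.002]
ft_force: [0.6, -0.1, 5.9]
grip_width: 0.0
```

>>> {"op": "send_rows", "data": {
  "moves": [
    [[0, 0, -2.3], [0, 0, 0], 0],
    [[-0.1, 0, -4.6], [0, 0, 0], 0],
    [[-0.2, 0, -6.9], [0, 0, 0], 0],
    [[-0.4, 0, -9.2], [0, 0, 0], 0],
    [[-0.6, 0, -11.5], [0, 0, 0], 0],
    [[-0.9, 0, -13.8], [0, 0, 0], 0],
    [[-1.2, 0, -16], [0, 0, 0], 0],
    [[-1.5, 0, -18.3], [0, 0, 0], 0],
    [[-1.9, 0, -20.6], [0, 0, 0], 0],
    [[-2.3, 0, -23], [0, 0, 0], 0],
    [[-2.8, 0, -25.3], [0, 0, 0], 0],
    [[-3.3, 0, -27.6], [0, 0, 0], 0]
  ]
}}

```text
clock: 17.32
eef_pos: [0.4861, 0.0555, 0.318]
tool_rot: [0.022, 1.0, -0.0, 0.002]
ft_force: [2.3, -0.2, 2.8]
grip_width: -0.0001
```

>>> {"op": "send_rows", "data": {
  "moves": [
    [[-0.5, 0, -2.3], [0, 0, 0], 0],
    [[-1.1, 0, -4.6], [0, 0, 0], 0],
    [[-1.7, 0, -6.9], [0, 0, 0], 0],
    [[-2.4, 0, -9.2], [0, 0, 0], 0],
    [[-3.1, 0, -11.5], [0, 0, 0], 0],
    [[-3.9, 0, -13.8], [0, 0, 0], 0],
    [[-4.7, 0, -16], [0, 0, 0], 0],
    [[-5.5, 0, -18.3], [0, 0, 0], 0],
    [[-6.4, 0, -20.6], [0, 0, 0], 0],
    [[-7.2, 0, -23], [0, 0, 0], 0],
    [[-8, 0, -25.3], [0, 0, 0], 0],
    [[-8.5, 0, -27], [0, 0, 0], 0]
  ]
}}

```text
clock: 18.32
eef_pos: [0.4945, 0.0552, 0.3452]
tool_rot: [0.022, 1.0, -0.0, 0.002]
ft_force: [1.2, -1.0, 1.1]
grip_width: 0.0003
```

>>> {"op": "send_rows", "data": {
  "moves": [
    [[0, 0, -2], [0, 0, 0], 0],
    [[0, 0, -4], [0, 0, 0], 0],
    [[0, 0, -6], [0, 0, 0], 0],
    [[0, 0, -8], [0, 0, 0], 0],
    [[0, 0, -12], [0, 0, 0], 0],
    [[0, 0, -20], [0, 0, 0], 0],
    [[0, 0, -35], [0, 0, 0], 0],
    [[0, 0, -50], [0, 0, 0], 0],
    [[30, 0, -60], [0, 0, 0], 0],
    [[60, 0, -60], [0, 0, 0], 0],
    [[90, -20, -60], [0, 0, 0], 0],
    [[110, -40, -60], [0, 0, 0], 0]
  ]
}}

```text
clock: 19.32
eef_pos: [0.3804, 0.0203, 0.4056]
tool_rot: [0.021, 1.0, -0.0, 0.002]
ft_force: [1.0, -0.0, -0.4]
grip_width: 0.0003
```

```bash
python3 - <<'E'
from h import *
state()
b=camera("side"); a=camera("top")
cv2.imwrite("pics/a10.png",np.hstack([cv2.resize(a[170:270,260:420],(440,275),interpolation=2),cv2.resize(b[165:305,260:400],(275,275),interpolation=2)])[:,:,::-1])
B=(265,180,405,265)
print("knob",cents(mask(a,(0,0,0),(180,255,30),B),20)); print("red",cents(mask(a,(172,150,60),(180,255,255),B),3))
E
```

```text
t 19.32 tcp [0.3804 0.0203 0.4056] gate-frame mm [-189.5  149.3] grip 0.0003 F [ 1.  -0.  -0.4]
knob [([349.5, 196.8], 113, [344, 191, 12, 13]), ([297.7, 240.4], 180, [281, 238, 33, 6])]
red [([278.7, 239.6], 16, [278, 236, 3, 8]), ([315.4, 240.2], 11, [314, 238, 3, 6])]
```

The lever is unmoved in the green slot (349.5, 196.8). The grip's red ends are within 0.2 px of their starting positions, and the tool is clear. I'll let it settle for a moment, then hand in.

>>> {"op": "send_rows", "data": {
  "moves": [
    [[0, 0, 0], [0, 0, 0], 0],
    [[0, 0, 0], [0, 0, 0], 0],
    [[0, 0, 0], [0, 0, 0], 0]
  ]
}}

```text
clock: 19.67
eef_pos: [0.3805, 0.0191, 0.4066]
tool_rot: [0.023, 1.0, -0.0, 0.003]
ft_force: [0.5, -0.2, 0.4]
grip_width: -0.0004
```

```bash
python3 - <<'E'
from h import *
from workcell import order
b=camera("side"); s=cv2.imread("pics/side0.png")[:,:,::-1]
d=np.abs(b.astype(int)-s).max(2); print("jar/bottle changed px",int((d[325:420,235:325]>40).sum()),"box",int((d[200:240,360:400]>40).sum()))
state(); print(order.job_done())
E
```

```text
jar/bottle changed px 9 box 0
t 19.72 tcp [0.3805 0.0191 0.4063] gate-frame mm [-189.4  148.1] grip -0.0002 F [ 0.1 -0.  -0.2]
the job is handed in; nothing more can be done
None
```

The job is done and handed in at about 19.7 s. With the closed fingers I pushed the lever to the neutral stop, then left to its side stop, then fully forward into the green-tagged (left) slot. I then pressed the arm down to its stop at about 17 N, held it for more than 0.5 s, and eased it back up over about 4 s in contact.

**Last checks:**
- **Lever:** the knob sits where the model puts about 0.34 rad forward and 0.34 rad left, and it did not move during pressing.
- **Press arm:** the grip's red ends are back within 0.2 px of where they started.
- **Jar, bottle and slide box:** they look unchanged against the first side picture; 9 pixels differ around the jar and bottle, none at the box.
- **Robot:** it stands clear and the force reading is about zero.

The final picture could not be viewed because the 12-picture limit was reached, so the last check rests on those pixel measurements. None of the checks disagreed.

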